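# Roll down a veneered spectacle-front plate and slide it into the curing bay

### The job

The veneer on the spectacle-front plate has just been laid on wet adhesive: take the hand roller from its rest and roll it firmly along the whole plate straight and central, from the end at the metal stop to the far end, with the handle held about half-way down on its springs all the way and never jammed hard down. Hang the roller back in its rest as it was, and slide the board by its grip into the low bay under the cabinet's shelf, plate end first, until the whole plate is under the shelf and the grip still stands out in front. Do not let the plate scrape on the cabinet, and leave everything else on the bench and the cabinet where it is.

Things in the scene. Friction and masses are not known exactly. Their poses are not given: they have to be found in the camera images.
- handle_centre (a point): centre of the hand roller's teak handle block: 26 mm thick in its own x (the rolling direction), 100 mm long in own y (along the axle), 36 mm high. With the springs out it is 98 mm above the wheel's bottom, 73 mm above the axle, 40 mm above the underside of the bridge plate; 18 mm of springs and air between the handle and that plate. The roller hangs upright in its rest
- axle (a point): centre of the roller's free-turning black rubber wheel, 50 mm in diameter and 84 mm wide (own y along the axle, own x the rolling direction, z up), 25 mm above the wheel's bottom
- roller: the hand roller, 0.47 kg, the same either way round; origin at the bottom of the wheel under its middle, axes as axle. A level steel bridge plate (80 mm in x, 98 mm in y, 4 mm thick, underside 58 mm above the origin) sits over the wheel, and two springs on it carry the handle
- roller_handle (a joint): how far the handle is pushed down on its springs: 0 = fully out (as it hangs in the rest), 0.012 m = down on the stop. With the wheel on a surface the handle starts to sink at about 7.5 N on the wheel, is half-way at about 13 N and reaches the stop at about 18 N (0.9 N for each mm)
- rest_top (a point): teak roller rest, fixed: two rails 80 mm long (own y), 18 mm thick, with a clear gap of 64 mm between them in own x; open at both ends. The point lies midway between the rails at the height of their tops, 64 mm above the bench. The roller hangs with the underside of its bridge plate on both rails and its wheel between them, axle along the rest's y, wheel 6 mm off the bench
- board: plywood carrier board, loose and flat on the bench, 290 mm long (own x), 90 mm wide (own y), 9 mm thick; origin at the centre of its underside. The plate lies on its +x part, an upright teak grip stands near its -x end, and between them is an 8 mm wide aluminium stop strip, lower than the plate, which the plate butts against. About 0.35 kg with the plate; lifted by the grip it droops
- board_grip (a point): centre of the board's teak grip: an upright block 60 mm long (board x), 22 mm thick (board y), 48 mm high, from the board's top 9 mm above the bench to 57 mm; this point is 33 mm above the bench and 110 mm from the board's centre towards -x; axes as the board
- plate: the laid-up spectacle-front plate, stuck on the board: clear acetate under a dark wood veneer, 170 mm long (own x = board x), 65 mm wide (own y), 8 mm thick; origin at the centre of its underside, 55 mm from the board's centre towards +x. Its top is 17 mm above the bench
- plate_top (a point): centre of the plate's veneered top face, axes as the board; the stop end is 85 mm towards -x, the far (open) end 85 mm towards +x
- plate_stop_end (a point): middle of the top edge of the plate's stop end (the end nearest the grip), axes as the board
- cabinet: white lacquered pine cabinet, fixed, 240 mm deep (own x), 340 mm wide (own y), 200 mm high, front towards its own -x; origin at the centre of its footprint. Glass sliding door over a parts shelf; under that shelf, in the plinth, a low open bay with the bench as its floor: 130 mm wide, 26 mm high, 228 mm deep to its back wall
- bay_mouth (a point): middle of the bay's mouth at bench level, in the plane of the cabinet's front (120 mm in front of the cabinet's origin); axes as the cabinet, x points straight into the bay
- hinge_jig: bystander: steel hinge jig: a 110 x 80 x 46 mm steel base with two upright jaws and a clamp screw, about 0.7 kg, on the bench; origin at the centre of its underside
- frame_stand: bystander: teak frame stand, 130 x 70 x 83 mm, on top of the cabinet; origin at the centre of its underside
- acetate_frame: bystander: crystal (clear) acetate spectacle frame, folded, 140 x 50 x 14 mm, lying on top of the cabinet; origin at the centre of its underside
- driver: bystander: screwdriver with a yellow handle, about 200 mm long, handle 26 mm thick, lying on the bench on the robot's side of the board; origin at its middle, on the bench
- pliers: bystander: flat-nose pliers with black grips, about 130 mm long, lying on the bench; origin at its pivot, on the bench
- lens_spray: bystander: small round bottle, 44 mm across and 125 mm tall, standing on the bench; origin at the centre of its underside
- screw_tray: bystander: shallow white divided tray, 90 x 120 x 22 mm, on the bench; origin at the centre of its underside

How it is judged:
By the outcome, as a careful person would: the job done as asked, in the order asked, and still so for the second after the job is handed in, with the robot touching nothing.
It also fails if it takes over 72 s, if anything falls off the work surface, if the arm or the gripper's body presses on something with over 40 N, if the wrist force passes 120 N, or if a joint passes its speed limit or range.

### The arm

A 6-joint arm with a two-finger parallel gripper is mounted at the origin on the work surface. World frame = base frame: x ahead of the robot, y to its left, z up, the work surface at z = 0. Lengths are in m, angles in rad, forces in N, time in s.
With the tool pointing down it reaches from about 0.275 to 0.875 m from the base axis. Payload 12.5 kg.
Tool frame: the origin (TCP) lies on the centre line of the jaws, within the pads' length; the fingertips stand r.finger_overhang ahead of it and the grasp point (between the pads) lies 3 mm ahead of it (r.finger_overhang is the distance from the TCP to the fingertips, in m); z points along the fingers, y is the line along which they close (so a half turn about z gives the same grasp; the last joint's range is limited). The gripper opens to 85 mm and grips with 20 to 120 N. Pads are 22 mm wide; open, the fingers measure 114 mm over their backs; the gripper's body (76 mm by 85 mm) begins 54 mm behind the grasp point. The pads swing forward as they close: fully open they stand 13 mm farther back than shut.
Start: joints at [-1.358, 0.351, 1.652, -0, 1.139, -0.085], TCP at [0.161, -0.526, 0.253] pointing down, gripper open.
Joint ranges: [-2.75, 2.75], [-0.79, 2.1], [0.01, 2.65], [-1.57, 4.71], [0.07, 3.14], [-2.87, 2.87]. Speed limits (rad/s): [2.22, 2.22, 2.79, 3.14, 3.14, 3.14].

### API

Orientations are given as a unit quaternion [x, y, z, w].
In Python, from cell import r, optics gives the robot as it stands. The module is installed in compiled form; this text tells all that it offers. Calls block until the motion is done:
- r.move_to(position, orientation): joint-space move of the TCP to a pose.
- r.move_linear(position, rot=None, vel=0.15): straight line of the TCP; rot=None keeps the orientation; vel is the mean speed in m/s.
- r.set_joints(angles): joint-space move.
- r.set_gripper(opening, squeeze=None): opening from 0.0 (shut) to 1.0 (fully open); squeeze is the grip in N (None keeps the last); returns when the fingers have stopped.
- r.sleep(seconds).
- r.inverse_kinematics(position, orientation): joint angles nearest the present ones, or None.
- optics.get_image(name): name is "scene" or "side" or "wrist"; returns a dict with "pixels" (420x560x3 uint8, red, green, blue), "depth" (420x560 float32, m along the optical axis (not along the pixel's ray), 0 where there is no reading), "fx", "fy", "cx", "cy" (pixels), "D" ([k1, k2, p1, p2, k3] as OpenCV has them; the pictures are not rectified), "camera_from_world" (4x4, takes a point from world to camera coordinates); the wrist camera has in their place "mount" (4x4, takes a point from camera to tool coordinates, whose origin is the TCP and whose axes are the flange's). Camera axes: x right, y down, z forward; pixel columns grow to the right and rows downward; lengths in m; the calibration is good to about 2 mm. A picture is of the moment at which its call begins: read the wrist's pose just before it.
A pose or a line that the arm cannot do raises r.PlanningError and nothing moves.
- r.hand_in(): hands the job in; it is judged then, once.
Readings, each from a call of its own:
- r.current_t(): time.
- r.current_q(): joint angles.
- r.current_qvel(): joint speeds.
- r.current_effort(): joint torques, N m.
- r.current_tool_pos(): TCP position.
- r.current_ee_rot(): TCP orientation.
- r.current_contact_force(): force on the tool from outside, world axes, zero at the start.
- r.current_torque(): the same for the moment, N m.
- r.current_opening(): opening from 0.0 (shut) to 1.0 (fully open).
- r.current_finger_force(): force on a finger pad.
Only numpy, scipy, OpenCV 4.12 (cv2) and the standard library are available. Lean on these libraries where they do the work, as an engineer would, in place of code of your own. Each camera call takes 0.05 s, during which the arm holds its last target. There are 200 camera calls.

## Working session

There is one attempt and no reset: what is moved stays moved. The work goes in short steps, each a Python script; the robot and the scene stay as the last script left them, time stands still between calls to the robot, and variables do not carry over. Pictures are saved under pics/ and viewed, at most 13 in all, crops included, and the job is handed in when it is done.

```bash
mkdir -p pics
cat > h.py <<'E'
import numpy as np, cv2
from cell import r, optics
from scipy.spatial.transform import Rotation as R
def grab(n):
    p=np.array(r.current_tool_pos()); q=np.array(r.current_ee_rot())
    d=optics.get_image(n)
    if 'mount' in d:
        T=np.eye(4);T[:3,:3]=R.from_quat(q).as_matrix();T[:3,3]=p
        d['W']=T@d['mount']
    else: d['W']=np.linalg.inv(d['camera_from_world'])
    d['K']=np.array([[d['fx'],0,d['cx']],[0,d['fy'],d['cy']],[0,0,1.]]);d['D']=np.array(d['D'],float)
    return d
def plane(d,uv,z):
    uv=np.array(uv,float).reshape(-1,1,2)
    n=cv2.undistortPoints(uv,d['K'],d['D']).reshape(-1,2)
    v=np.c_[n,np.ones(len(n))]@d['W'][:3,:3].T;o=d['W'][:3,3]
    return o+v*((z-o[2])/v[:,2])[:,None]
def cloud(d):
    h,w=d['depth'].shape;u,v=np.meshgrid(np.arange(w),np.arange(h))
    n=cv2.undistortPoints(np.stack([u,v],-1).reshape(-1,1,2).astype(float),d['K'],d['D']).reshape(-1,2)
    z=d['depth'].reshape(-1);P=np.c_[n*z[:,None],z]@d['W'][:3,:3].T+d['W'][:3,3]
    P[z==0]=np.nan
    return P.reshape(h,w,3)
def save(d,n): cv2.imwrite('pics/'+n,d['pixels'][:,:,::-1])
def down(yaw):  # tool down, tool y (closing) at world angle yaw+90deg... x axis at yaw
    return (R.from_euler('z',yaw)*R.from_euler('x',np.pi)).as_quat()
E
python3 - <<'E'
from h import *
import pickle
D={n:grab(n) for n in('scene','side','wrist')}
pickle.dump(D,open('d0.pkl','wb'))
a=D['scene']['pixels'];save(D['scene'],'scene0.png');save(D['side'],'side0.png')
print(r.finger_overhang,r.current_tool_pos(),r.current_ee_rot(),r.current_t())
for n in D: print(n,D[n]['W'].round(3).tolist(),D[n]['fx'],D[n]['D'])
E
```

```text
0.022 [ 0.16136294 -0.52553967  0.25287553] [ 9.88939848e-01  1.48316383e-01 -1.61261642e-07 -4.77780550e-04] 0.15
scene [[0.334, 0.674, -0.659, 1.304], [0.943, -0.234, 0.238, -0.243], [0.006, -0.701, -0.713, 0.982], [0.0, 0.0, 0.0, 1.0]] 474.5375060774798 [-0.12762117  0.          0.          0.          0.        ]
side [[-0.722, -0.46, 0.517, -0.266], [-0.692, 0.482, -0.538, 0.879], [-0.002, -0.746, -0.666, 1.179], [0.0, 0.0, 0.0, 1.0]] 537.9826524037985 [0.01362309 0.         0.         0.         0.        ]
wrist [[0.293, -0.919, -0.264, 0.228], [-0.956, -0.282, -0.08, -0.504], [-0.001, 0.276, -0.961, 0.373], [0.0, 0.0, 0.0, 1.0]] 352.83257047446097 [-0.08013855  0.          0.          0.          0.        ]
```

View pics/scene0.png

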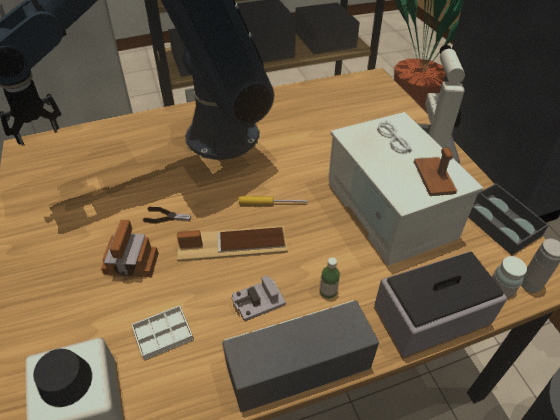

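View pics/side0.png

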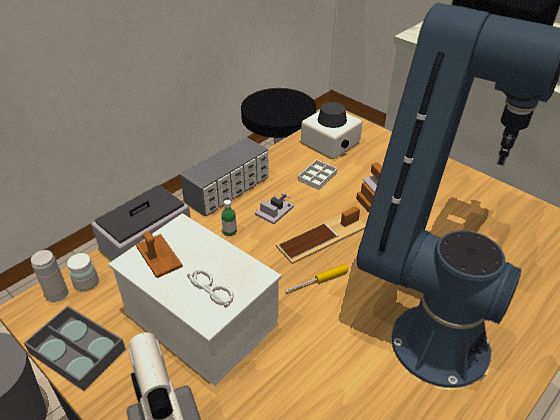

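The scene shows the roller in its rest at about (130,250), and the board at (178-287, 228-258) with its grip at (190,240) and plate at (253,239). The driver is at (273,202), the pliers at (167,215) and the jig at (258,297). The cabinet has its top at (405,170) and its front facing left towards the board.

Run:
```python
from h import *
import pickle
D=pickle.load(open('d0.pkl','rb'))
d=D['scene'];P=cloud(d);rgb=d['pixels'].astype(int)
def rect(m,n,z=None):
    m=m.astype(np.uint8)
    k,l,s,c=cv2.connectedComponentsWithStats(m)
    i=1+np.argmax(s[1:,4]);u=np.argwhere(l==i)[:,::-1]
    X=P[l==i][:,:2] if z is None else plane(d,u,z)[:,:2]
    (c,wh,a)=cv2.minAreaRect((X*1000).astype(np.float32))
    print(n,len(u),'c',np.round(c,1),'wh',np.round(wh,1),'ang',round(a,2),'zmed',np.nanmedian(P[l==i][:,2]).round(4))
    return X
x,y=np.meshgrid(np.arange(560),np.arange(420))
box=lambda a,b,c,e:(x>a)&(x<b)&(y>c)&(y<e)
Z=P[...,2]
rect(box(90,165,215,285)&(Z>.112)&(Z<.132),'handle top',.122)
rect(box(90,165,215,285)&(Z>.055)&(Z<.075),'bridge/rest')
rect(box(170,295,220,265)&(rgb.sum(2)<260)&(rgb[...,0]>rgb[...,2])&(Z<.025),'plate',.017)
rect(box(170,210,225,255)&(Z>.048)&(Z<.066),'grip top',.057)
rect(box(320,480,110,260)&(Z>.19)&(Z<.21),'cab top',.2)
rect(box(225,290,275,320)&(Z>.02)&(Z<.15),'jig')
rect(box(315,345,255,300)&(Z>.02)&(Z<.15),'spray')
rect(box(130,195,305,360)&(Z>.012)&(Z<.15),'tray')
for n,u in dict(driver=[(240,200),(272,202),(306,203)],pliers=[(145,210),(190,217),(147,220)]).items(): print(n,plane(d,u,.01)[:,:2].round(3).tolist())
c=d['pixels'][205:280,85:300,::-1]; c2=d['pixels'][105:265,320:480,::-1]
cv2.imwrite('pics/c.png',np.hstack([cv2.resize(c,(500,480)),cv2.resize(c2,(300,480))])) if 0 else cv2.imwrite('pics/c.png',cv2.resize(c,(800,280),interpolation=cv2.INTER_CUBIC))
# cabinet top rect from side too
d=D['side'];P=cloud(d);Z=P[...,2];rgb=d['pixels'].astype(int)
rect(box(100,290,200,350)&(Z>.19)&(Z<.21),'cab top side',.2)
rect(box(270,350,220,265)&(rgb.sum(2)<230)&(rgb[...,0]>rgb[...,2]+10)&(Z<.03),'plate side',.017)
rect(box(330,365,200,230)&(Z>.048)&(Z<.066),'grip side',.057)
```

```text
handle top 365 c [ 466.2 -365. ] wh [ 29.8 104.3] ang 68.47 zmed 0.1228
bridge/rest 842 c [ 460.6 -365.5] wh [101.8 103.1] ang 68.48 zmed 0.069
plate 1207 c [492.3 -41.7] wh [169.7  68.7] ang 77.06 zmed 0.0183
grip top 189 c [ 460.2 -202.4] wh [60.4 31.1] ang 76.92 zmed 0.0571
cab top 7145 c [509.9 371. ] wh [365.7 256.4] ang 4.01 zmed 0.2014
jig 248 c [ 678.6 -112.7] wh [40.5 60.4] ang 5.73 zmed 0.035
spray 515 c [713.4  85.5] wh [42.1 33.1] ang 53.39 zmed 0.0776
tray 698 c [ 693.6 -319.6] wh [ 94.4 120.8] ang 6.95 zmed 0.0202
driver [[0.332, -0.03], [0.37, 0.056], [0.407, 0.148]]
pliers [[0.281, -0.301], [0.351, -0.182], [0.323, -0.301]]
cab top side 9921 c [503.6 377.9] wh [359.9 250.6] ang 3.86 zmed 0.1996
plate side 804 c [490.  -36.7] wh [169.4  64.9] ang 76.95 zmed 0.016
grip side 108 c [ 451.1 -194. ] wh [64.2 27.2] ang 78.65 zmed 0.0548
```

View pics/c.png

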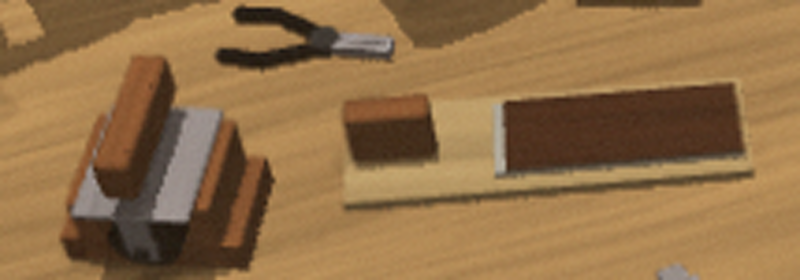

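Run:
```python
from h import *
import pickle
q=down(np.radians(-13))
print(q, r.inverse_kinematics([.47,-.19,.32],q))
r.move_to([.47,-.19,.32],q)
d=grab('wrist');pickle.dump(d,open('d1.pkl','wb'));save(d,'w1.png');print(r.current_t(),d['W'].round(3).tolist())
P=cloud(d);Z=P[...,2];rgb=d['pixels'].astype(int)
def rect(m,n,z):
    k,l,s,c=cv2.connectedComponentsWithStats(m.astype(np.uint8))
    i=1+np.argmax(s[1:,4]);u=np.argwhere(l==i)[:,::-1]
    X=plane(d,u,z)[:,:2];(c,wh,a)=cv2.minAreaRect((X*1000).astype(np.float32))
    print(n,len(u),'c',np.round(c,1),'wh',np.round(wh,1),'ang',round(a,2),'zmed',np.nanmedian(P[l==i][:,2]).round(4),'px',u.mean(0).round())
X,Y=P[...,0],P[...,1]
near=lambda a,b,e:np.hypot(X-a,Y-b)<e
rect(near(.466,-.365,.09)&(Z>.112)&(Z<.135),'handle',.122)
rect(near(.466,-.365,.09)&(Z>.06)&(Z<.078),'bridge',.068)
rect(near(.457,-.2,.05)&(Z>.048)&(Z<.066),'grip',.057)
rect(near(.491,-.039,.11)&(rgb.sum(2)<260)&(rgb[...,0]>rgb[...,2])&(Z<.03),'plate',.017)
```

```text
[ 9.93571856e-01 -1.13203214e-01 -6.93169767e-18  6.08387296e-17] [-4.76023193e-01  2.07595860e-01  1.67399824e+00 -4.44089210e-16
  1.25999855e+00  1.32166594e+00]
1.8833 [[-0.226, -0.936, -0.269, 0.538], [-0.974, 0.217, 0.062, -0.206], [-0.0, 0.277, -0.961, 0.44], [0.0, 0.0, 0.0, 1.0]]
handle 3105 c [ 462.9 -361.1] wh [29.4 98.3] ang 67.86 zmed 0.1212 px [463. 154.]
bridge 4084 c [ 471.7 -339.1] wh [51.4 97.9] ang 68.04 zmed 0.0675 px [417. 145.]
grip 1047 c [ 456.2 -200.6] wh [58.  21.5] ang 76.99 zmed 0.0564 px [291. 186.]
plate 6921 c [492.6 -40.3] wh [169.7  64.5] ang 76.93 zmed 0.0168 px [158. 180.]
```

View pics/w1.png

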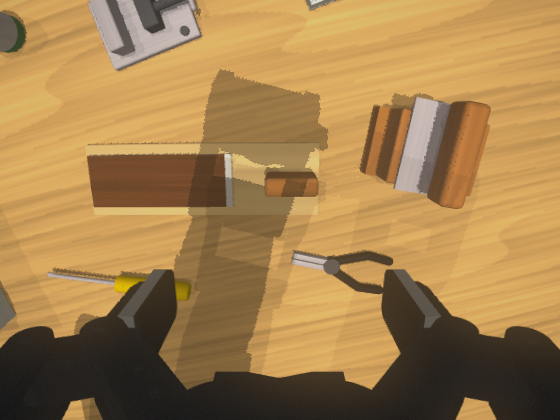

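The picture shows the roller handle at about (463,154), the grip at (291,186), and the plate at (88-225, 153-207) with the stop at (229,180). The sizes measured match the sheet. I'll now take one closer look above the roller.

Run:
```python
from h import *
q=down(np.radians(-22))
r.move_to([.463,-.363,.25],q)
d=grab('wrist');save(d,'w2.png')
P=cloud(d);Z=P[...,2]
X,Y=P[...,0],P[...,1]
near=lambda a,b,e:np.hypot(X-a,Y-b)<e
def rect(m,n,z):
    k,l,s,c=cv2.connectedComponentsWithStats(m.astype(np.uint8))
    i=1+np.argmax(s[1:,4]);u=np.argwhere(l==i)[:,::-1]
    A=plane(d,u,z)[:,:2];(c,wh,a)=cv2.minAreaRect((A*1000).astype(np.float32))
    print(n,len(u),'c',np.round(c,1),'wh',np.round(wh,1),'ang',round(a,2),'zmed',np.nanmedian(P[l==i][:,2]).round(4),'px',u.mean(0).round())
rect(near(.463,-.363,.09)&(Z>.112)&(Z<.135),'handle',.122)
rect(near(.463,-.363,.09)&(Z>.055)&(Z<.135),'bridge+handle',.068)
print(r.current_t(),r.current_contact_force())
```

```text
handle 4453 c [ 462.7 -365.1] wh [25.5 98. ] ang 67.89 zmed 0.1215 px [283. 204.]
bridge+handle 12445 c [ 450.4 -360.1] wh [ 98.3 122.6] ang 67.92 zmed 0.0682 px [283. 196.]
2.7083 [-0.30621188  0.56840663  0.51426838]
```

Run:
```python
from h import *
q=down(np.radians(-22.1))
r.move_linear([.4627,-.3645,.109],q,vel=.12)
print(r.current_contact_force())
r.set_gripper(0.0,60)
print('tcp',r.current_tool_pos(),r.current_opening(),r.current_finger_force(),r.current_contact_force())
r.move_linear([.4627,-.3645,.205],q,vel=.1)
r.sleep(.3);print('hang',r.current_contact_force(),r.current_torque(),r.current_tool_pos(),r.current_t())
d=grab('scene');save(d,'s2.png')
q2=down(np.radians(-13))
u=np.array([np.cos(np.radians(77)),np.sin(np.radians(77))])
c=np.array([.4928,-.0402]); s=c-u*.087
r.move_to([*s,.205],q2)
d=grab('wrist');save(d,'w3.png')
r.move_linear([*s,.128],q2,vel=.1);r.sleep(.3)
print('base',r.current_contact_force(),r.current_tool_pos(),r.current_t())
```

```text
[ 0.61020794 -0.46818775  0.88661266]
tcp [ 0.46275919 -0.36462151  0.10927218] 0.29570599270881337 62.95190691947937 [-1.03201669 -0.61957699  2.56867541]
hang [-0.16795336  0.28400809 -4.31216457] [-0.014208    0.03062765  0.00876845] [ 0.46263748 -0.36444683  0.2047064 ] 6.0167
base [ 0.00624048  0.78922725 -5.03900589] [ 0.47338554 -0.1250112   0.12833515] 8.2833
```

View pics/w3.png

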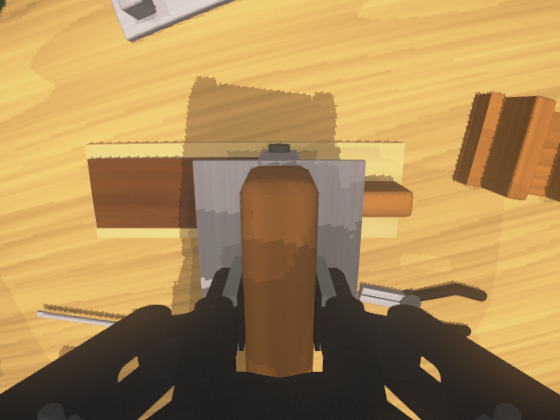

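The roller is held level and square over the stop end. The handle runs from (280,170) to (280,370) and the plate is visible at (90-195, 158-228). I'll lower in steps while watching the force.

```bash
cat >> h.py <<'E'
def F(n=8):
    a=[]
    for _ in range(n): a.append(r.current_contact_force()); r.sleep(.02)
    return np.mean(a,0)
E
python3 - <<'E'
from h import *
f0=F()
p=np.array(r.current_tool_pos())
for z in (.1205,.1175,.1155):
    r.move_linear([.4732,-.1250,z],None,vel=.06);r.sleep(.15)
    f=F();print(z,r.current_tool_pos().round(4),(f-f0).round(2),r.current_t())
print(f0)
E
```

```text
0.1205 [ 0.4731 -0.1249  0.1204] [ 0.4  -0.27  1.19] 8.975
0.1175 [ 0.4733 -0.1251  0.1178] [-2.03 -0.41  9.66] 9.5083
0.1155 [ 0.4733 -0.1251  0.116 ] [-2.6  -0.63 11.27] 10.0417
[ 0.09773955  0.1213658  -4.64735601]
```

Run:
```python
from h import *
f0=-4.65
u=np.array([np.cos(np.radians(77)),np.sin(np.radians(77))]);c=np.array([.4928,-.0402])
z=.1136
r.move_linear([*(c-u*.087),z],None,vel=.05);r.sleep(.1)
f=F();N=f[2]-f0;print('start',f.round(2),N,r.current_tool_pos().round(4))
z+=np.clip((N-13)/900,-.0015,.0015)
for s in (-.05,-.01,.03,.06,.087):
    r.move_linear([*(c+u*s),z],None,vel=.05)
    f=F(6);N=f[2]-f0;print(s,f.round(2),round(N,2),r.current_tool_pos().round(4),r.current_t())
    z+=np.clip((N-13)/900,-.001,.001)
r.move_linear([*(c+u*.087),.205],None,vel=.12)
d=grab('wrist');save(d,'w4.png');print(F().round(2),r.current_t())
```

```text
start [-2.89 -0.16  8.23] 12.882355735979031 [ 0.4733 -0.1251  0.1142]
-0.05 [-2.44  0.96  8.75] 13.4 [ 0.4817 -0.0888  0.114 ] 11.5167
-0.01 [-2.88  0.75  8.16] 12.81 [ 0.4906 -0.0498  0.1145] 12.5667
0.03 [-2.8   0.88  8.27] 12.92 [ 0.4996 -0.0108  0.1143] 13.6167
0.06 [-3.02  0.88  8.87] 13.52 [0.5064 0.0185 0.1142] 14.4667
0.087 [-2.25  3.04  7.52] 12.17 [0.5126 0.045  0.1148] 15.2583
[ 0.23  0.05 -4.58] 16.35
```

View pics/w4.png

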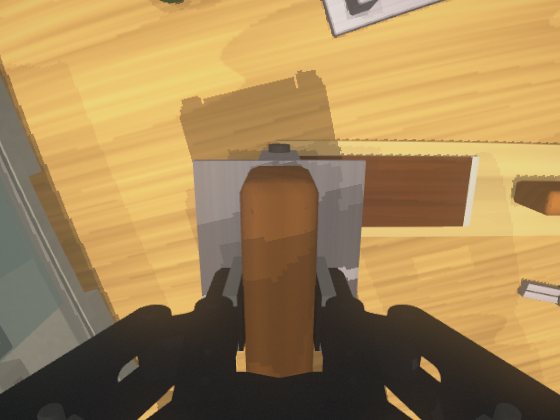

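The roll kept 12.2 to 13.5 N on the wheel from end to end, and the board sat still (plate at (362-470, 155-227)). Next I'll hang the roller back.

Run:
```python
from h import *
q=down(np.radians(-22.1))
r.move_to([.4627,-.3645,.205],q)
r.move_linear([.4627,-.3645,.120],None,vel=.12);print(F(4).round(2))
r.move_linear([.4627,-.3645,.109],None,vel=.04);print(F(4).round(2),r.current_tool_pos())
r.set_gripper(1.0);r.sleep(.2)
r.move_linear([.4627,-.3645,.25],None,vel=.2)
d=grab('wrist')
P=cloud(d);Z=P[...,2];X,Y=P[...,0],P[...,1]
def rect(m,n,z):
    k,l,s,c=cv2.connectedComponentsWithStats(m.astype(np.uint8))
    i=1+np.argmax(s[1:,4]);u=np.argwhere(l==i)[:,::-1]
    A=plane(d,u,z)[:,:2];(c,wh,a)=cv2.minAreaRect((A*1000).astype(np.float32))
    print(n,len(u),'c',np.round(c,1),'wh',np.round(wh,1),'ang',round(a,2),'zmed',np.nanmedian(P[l==i][:,2]).round(4))
rect((np.hypot(X-.463,Y+.363)<.09)&(Z>.112)&(Z<.135),'handle',.122)
# look at the bay mouth: before going, above board's front
q=down(np.radians(4))
r.move_to([.44,.12,.30],q)
d=grab('wrist');save(d,'w5.png');import pickle;pickle.dump(d,open('d5.pkl','wb'))
P=cloud(d);Z=P[...,2];X,Y=P[...,0],P[...,1];rgb=d['pixels'].astype(int)
rect((np.hypot(X-.456,Y+.2)<.06)&(Z>.048)&(Z<.066),'grip',.057)
rect((np.hypot(X-.491,Y+.039)<.11)&(rgb.sum(2)<260)&(rgb[...,0]>rgb[...,2])&(Z<.03),'plate',.017)
rect((Y>.2)&(Z>.19)&(Z<.21),'cabtop part',.2)
print(r.current_t())
```

```text
[-0.04  0.21 -4.31]
[-0.41  0.91  2.36] [ 0.4628724  -0.36466916  0.10947157]
handle 4534 c [ 463.6 -364. ] wh [25.5 98. ] ang 67.88 zmed 0.1214
grip 427 c [ 459.3 -180.4] wh [33.4 21.8] ang 76.62 zmed 0.056
plate 8021 c [492.1 -39.2] wh [169.5  63.8] ang 77.02 zmed 0.0167
cabtop part 30155 c [447.9 269.4] wh [ 89.7 242.3] ang 81.94 zmed 0.1997
22.8417
```

View pics/w5.png

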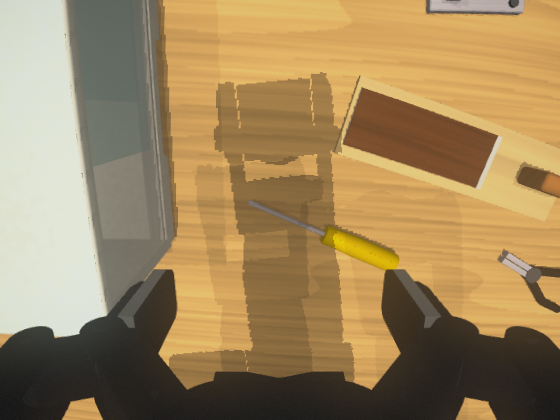

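Run:
```python
from h import *
import pickle
for tilt in (35,45,55):
  th=np.radians(tilt)
  z=np.array([0.07*-1*np.sin(th),np.sin(th),-np.cos(th)]);z/=np.linalg.norm(z)
  for sgn in (1,):
    up=np.array([0,0,1.]);xx=up-z*(up@z);xx/=np.linalg.norm(xx)
    M=np.c_[xx,np.cross(z,xx),z];q=R.from_matrix(M).as_quat()
    for p in ([.5,.05,.2],[.5,.0,.22],[.5,-.05,.22],[.48,.05,.25]):
      k=r.inverse_kinematics(p,q);print(tilt,p,q.round(4).tolist(),None if k is None else np.round(k,2))
d=pickle.load(open('d0.pkl','rb'))['scene'];P=cloud(d)
# bay: rays crossing the mouth
a=d['pixels'][120:265,310:420,::-1];cv2.imwrite('pics/bay0.png',cv2.resize(a,(600,790)[::1],interpolation=cv2.INTER_CUBIC)[:600])
```

```text
35 [0.5, 0.05, 0.2] [0.6503, 0.6974, 0.2054, -0.2203] [-0.26  0.42  1.82  0.62  1.2  -0.66]
35 [0.5, 0.0, 0.22] [0.6503, 0.6974, 0.2054, -0.2203] [-0.35  0.41  1.78  0.58  1.28 -0.69]
35 [0.5, -0.05, 0.22] [0.6503, 0.6974, 0.2054, -0.2203] [-0.44  0.43  1.74  0.54  1.33 -0.74]
35 [0.48, 0.05, 0.25] [0.6503, 0.6974, 0.2054, -0.2203] [-0.27  0.32  1.83  0.6   1.28 -0.6 ]
45 [0.5, 0.05, 0.2] [0.6299, 0.6755, 0.2614, -0.2803] [-0.32  0.48  1.82  0.75  1.3  -0.77]
45 [0.5, 0.0, 0.22] [0.6299, 0.6755, 0.2614, -0.2803] [-0.41  0.47  1.77  0.69  1.39 -0.78]
45 [0.5, -0.05, 0.22] [0.6299, 0.6755, 0.2614, -0.2803] [-0.49  0.49  1.72  0.65  1.45 -0.82]
45 [0.48, 0.05, 0.25] [0.6299, 0.6755, 0.2614, -0.2803] [-0.33  0.37  1.83  0.73  1.38 -0.71]
55 [0.5, 0.05, 0.2] [0.6047, 0.6485, 0.3152, -0.3381] [-0.37  0.54  1.81  0.85  1.41 -0.86]
55 [0.5, 0.0, 0.22] [0.6047, 0.6485, 0.3152, -0.3381] [-0.45  0.53  1.76  0.79  1.5  -0.86]
55 [0.5, -0.05, 0.22] [0.6047, 0.6485, 0.3152, -0.3381] [-0.53  0.56  1.71  0.74  1.56 -0.89]
55 [0.48, 0.05, 0.25] [0.6047, 0.6485, 0.3152, -0.3381] [-0.38  0.43  1.84  0.83  1.48 -0.81]
```

Run:
```python
from h import *
import pickle
q=[0.6047,0.6485,0.3152,-0.3381];q=np.array(q)/np.linalg.norm(q)
r.move_to([.5,-.03,.22],q)
d=grab('wrist');save(d,'w6.png');pickle.dump(d,open('d6.pkl','wb'));print(r.current_t(),d['W'].round(3).tolist())
P=cloud(d);m=(P[...,1]>.2)
# front-face / bay floor scan
F_=m&(P[...,2]>.03)&(P[...,2]<.045)
A=P[F_];print(len(A),np.polyfit(A[:,0],A[:,1],1),A[:,0].min(),A[:,0].max())
A=P[m&(P[...,2]<.015)&(P[...,1]>.275)&(abs(P[...,0]-.5)<.15)];print('bay floor',len(A),np.percentile(A[:,0],[0,1,5,50,95,99,100]).round(4),A[:,1].max())
```

```text
25.0667 [[0.998, 0.054, -0.044, 0.504], [0.07, -0.775, 0.628, -0.088], [-0.0, -0.63, -0.777, 0.346], [0.0, 0.0, 0.0, 1.0]]
7261 [0.01515848 0.27799873] 0.34527988958074524 0.8272884701233933
bay floor 354 [0.4498 0.4535 0.4637 0.5335 0.5767 0.5795 0.5796] 0.28674019962110525
```

View pics/w6.png

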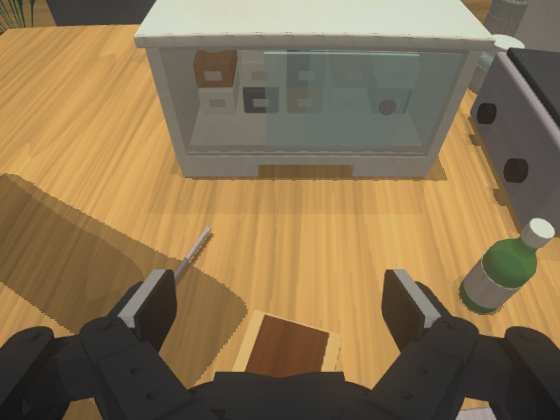

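The cabinet front is in view: bottom corners at about (184,177) and (430,177), and the bay as the dark slot at (258-353, 165-178). I'll cast those onto the bench plane.

Run:
```python
from h import *
import pickle
d=pickle.load(open('d6.pkl','rb'));g=d['pixels']
P=cloud(d)
cv2.imwrite('pics/w6c.png',cv2.resize(g[150:190,170:450,::-1],(800,114*2),interpolation=cv2.INTER_NEAREST))
A=plane(d,[(184,177.5),(430,177.5),(258.5,178),(353,178)],0);print(A.round(4).tolist());
print('width',np.linalg.norm(A[0]-A[1]),'bay',np.linalg.norm(A[2]-A[3]),'mid',(A[0]+A[1])[:2]/2,(A[2]+A[3])[:2]/2,np.degrees(np.arctan2(*(A[1]-A[0])[1::-1])))
B=plane(d,[(258.5,165),(353,165)],.026);print(B.round(4).tolist())
f=(P[...,1]>.2)&(P[...,2]>.006)&(P[...,2]<.05)&(P[...,1]<.31)&(P[...,0]>.34)&(P[...,0]<.67)
Q=P[f]
# front face of plinth: lower z band left and right of the bay
s=(Q[:,2]>.005)&(Q[:,2]<.024)&((Q[:,0]<.43)|(Q[:,0]>.59));c=np.polyfit(Q[s,0],Q[s,1],1);print(s.sum(),c,np.degrees(np.arctan(c[0])),np.polyval(c,.51))
```

```text
[[0.3487, 0.2453, 0.0], [0.6904, 0.2697, 0.0], [0.4519, 0.2512, 0.0], [0.5817, 0.2604, 0.0]]
width 0.34256291866814426 bay 0.13016892919548861 mid [0.51957624 0.25752059] [0.51682066 0.25577209] 4.0788370053014615
[[0.4532, 0.2495, 0.026], [0.5775, 0.2585, 0.026]]
983 [0.06893626 0.22427995] 3.943517646392004 0.25943743874520314
```

View pics/w6c.png

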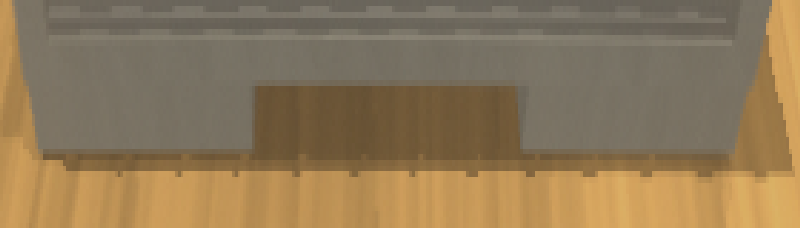

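```bash
cat >> h.py <<'E'
mouth=np.array([.5165,.2565]);A_b=np.radians(77.0);A_c=np.radians(94.0);B0=np.array([.4800,-.0933]);GX=-.124
U=lambda a:np.array([np.cos(a),np.sin(a)])
def pose(c,a,gz=.036,tilt=np.radians(12)):
    yb=np.array([-np.sin(a),np.cos(a),0])
    rot=R.from_rotvec(-tilt*yb)*R.from_quat(down(a))
    z=rot.as_matrix()[:,2]
    g=np.array([*(c+GX*U(a)),gz])
    return g-.003*z,rot.as_quat(),z
E
python3 - <<'E'
from h import *
p,q,z=pose(B0,A_b);print('toolz',z,'u',U(A_b))
assert z[:2]@U(A_b)>0
S=mouth-.17*U(A_c);E=mouth+.039*U(A_c)
for c,a in((B0,A_b),(S,A_c),(E,A_c)):
    x=pose(c,a);print(x[0].round(4),r.inverse_kinematics(x[0],x[1]))
r.move_linear([.45,-.1,.26],None,vel=.25)
r.move_to(p-z*.12,q)
r.move_linear(p,q,vel=.12);print(F(4),r.current_tool_pos())
r.set_gripper(0.,70);print(F(4),r.current_tool_pos(),r.current_opening(),r.current_t())
d=grab('scene');save(d,'s7.png')
E
```

```text
toolz [ 0.04676995  0.20258293 -0.9781476 ] u [0.22495105 0.97437006]
[ 0.452  -0.2147  0.0389] [-0.63036765  0.62581611  1.88307374  0.28853041  0.73692276 -0.62787532]
[ 0.5371 -0.0374  0.0389] [-0.2459959   0.66594149  1.79295415  0.28797238  0.76961285 -0.53199501]
[0.5225 0.1711 0.0389] [ 0.13930451  0.65636549  1.81434766  0.33448782  0.6838699  -0.19210949]
[-0.1853276  -0.06325544 -0.23306152] [ 0.45229186 -0.21508228  0.03957626]
[-1.07635622 -0.44408588  4.12126556] [ 0.45208879 -0.2148672   0.03913481] 0.24720510862998343 28.2167
```

View pics/s7.png

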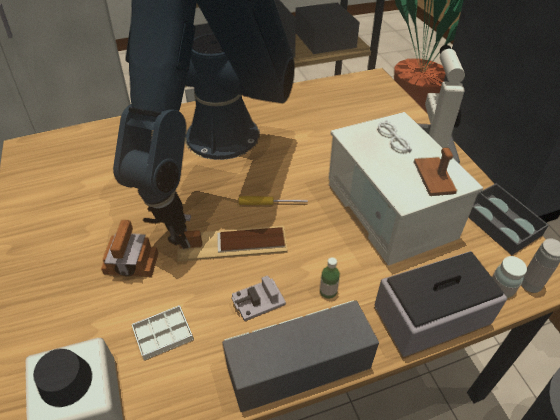

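The grip is held at (190,240), and the roller hangs in its rest at (128,250). Next I'll slide the board to just in front of the bay and measure its pose there.

Run:
```python
from h import *
S=mouth-.17*U(A_c)
p,q,z=pose(S,A_c)
r.move_linear(p,q,vel=.08);print(F(4).round(2),r.current_tool_pos(),r.current_t())
for n in('scene','side'):
    d=grab(n);P=cloud(d);rgb=d['pixels'].astype(int);c=S+.055*U(A_c)
    m=(np.hypot(P[...,0]-c[0],P[...,1]-c[1])<.12)&(rgb.sum(2)<250)&(rgb[...,0]>rgb[...,2]+10)&(P[...,2]<.03)
    k,l,s,_=cv2.connectedComponentsWithStats(m.astype(np.uint8));i=1+np.argmax(s[1:,4])
    X=plane(d,np.argwhere(l==i)[:,::-1],.017)[:,:2];cc,wh,a=cv2.minAreaRect((X*1000).astype(np.float32))
    print(n,np.round(cc,1),np.round(wh,1),a,'expected',c,'z',np.nanpercentile(P[l==i][:,2],[5,50,95]))
```

```text
[ 0.21 -3.76  5.67] [ 0.53729841 -0.03754017  0.03915013] 30.9417
scene [524.2 140.2] [ 67.8 170.1] 4.036600589752197 expected [0.52452199 0.14178013] z [0.01483469 0.01803184 0.02131304]
side [525.3  93.2] [64.8 66. ] 3.8285441398620605 expected [0.52452199 0.14178013] z [0.01189831 0.01626315 0.02107286]
```

Run:
```python
from h import *
for k in (-.10,-.03,.039):
    p,q,z=pose(mouth+k*U(A_c),A_c)
    r.move_linear(p,q,vel=.07);f=F(4);print(k,f.round(2),r.current_torque().round(2),r.current_tool_pos().round(4),r.current_t())
    if np.hypot(f[0],f[1])>12: print('STOP');break
d=grab('scene');save(d,'s8.png')
```

```text
-0.1 [1.33 2.05 5.07] [ 0.29 -0.1  -0.  ] [0.5324 0.0328 0.0391] 32.2583
-0.03 [0.86 0.58 4.95] [ 0.13 -0.05  0.07] [0.5275 0.1025 0.0392] 33.475
0.039 [0.51 0.53 5.55] [ 0.11 -0.02  0.12] [0.5227 0.1714 0.0392] 34.675
```

View pics/s8.png

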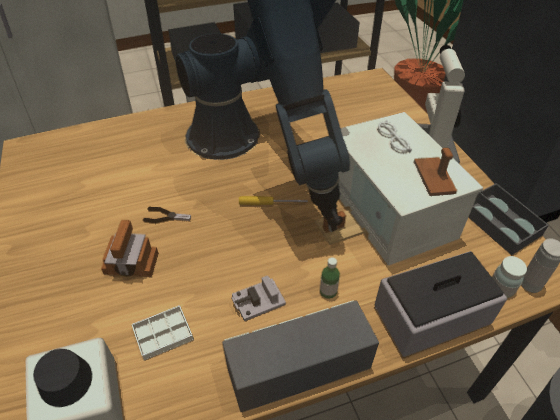

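The board has gone into the bay with no side force, and the grip stands at about (338,215) in front of the cabinet. I'll release and check.

Run:
```python
from h import *
r.set_gripper(.6);r.sleep(.1)
p,q,z=pose(mouth+.039*U(A_c),A_c)
r.move_linear(p-z*.2,None,vel=.15)
qq=np.array([0.6047,0.6485,0.3152,-0.3381]);qq/=np.linalg.norm(qq)
r.move_to([.5,-.03,.22],qq)
d=grab('wrist');save(d,'w9.png');P=cloud(d)
v=U(A_c);n=np.array([-v[1],v[0]])
A=P[(P[...,2]>.048)&(P[...,2]<.064)&(np.hypot(P[...,0]-.52,P[...,1]-.186)<.06)][:,:2]-mouth
print('grip along',np.nanpercentile(A@v,[2,50,98]).round(4),'lat',np.percentile(A@n,[2,50,98]).round(4),r.current_t())
```

```text
grip along [-0.1013 -0.0776 -0.0453] lat [-0.0097  0.0012  0.0114] 37.5417
```

View pics/w9.png

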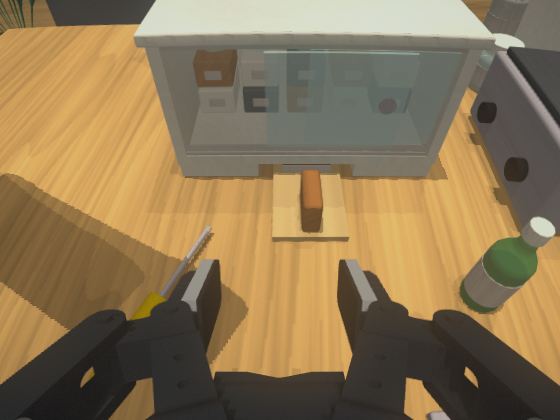

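The board is centred in the bay, with the aluminium stop just inside the mouth at (306,167) and the grip at (312,200) standing clear in front.

```bash
python3 -c "
from h import *
print(r.hand_in())"
```

```text
the job is handed in; nothing more can be done
None
```

The job is done and handed in at about 38 s: plate rolled end to end at 12–13.5 N on the wheel (about half-way down), roller back in its rest, and the board in the bay with the whole plate about 9 mm inside and the grip out in front.

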